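# Set the pouring jug on the scale and tare

### The arm

A 6-joint arm with a two-finger parallel gripper is mounted at the origin on the work surface. World frame = base frame: x ahead of the robot, y to its left, z up, the work surface at z = 0. Lengths are in m, angles in rad, forces in N, time in s.
With the tool pointing down it reaches from about 0.4 to 0.925 m from the base axis. Payload 3.4 kg.
Tool frame: the origin (TCP) lies at the very end of the fingers, on their centre line; the grasp point (between the pads) lies 19 mm behind it (manip.hold_point_z is the z of the grasp point in the tool frame, in m); z points along the fingers, y is the line along which they close (so a half turn about z gives the same grasp; the last joint's range is limited). The gripper opens to 85 mm and grips with 20 to 120 N. Pads are 22 mm wide; open, the fingers measure 114 mm over their backs; the gripper's body (76 mm by 85 mm) begins 54 mm behind the grasp point. The pads swing forward as they close: fully open they stand 13 mm farther back than shut.
Start: joints at [-1.375, 0.307, 1.506, -0, 1.328, -0.073], TCP at [0.153, -0.554, 0.231] pointing down, gripper open.
Joint ranges: [-3.12, 3.12], [-1.05, 2.28], [0.14, 2.33], [-1.42, 4.57], [0.1, 2.73], [-2.68, 2.68]. Speed limits (rad/s): [2.57, 2.57, 3.14, 3.14, 3.14, 3.14].

### API

Orientations are given as [roll, pitch, yaw] about the fixed x, y, z axes, in that order (R = Rz(yaw) Ry(pitch) Rx(roll)).
In Python, from cell import get_state, read_camera, manip, finder gives the robot as it stands.
- The arm moves only by the tool servo_tool, never from a script. Its argument "motion" is one flat list of numbers, 5 for each row, row after row: the opening, from 0 (shut) to 1 (fully open), then the shift along the tool's x, y, z as a fraction of full scale, then the turn about the tool's z as a fraction of full scale. A call has 1 to 5 rows; each row shifts and turns the commanded pose from where the row before left it, along the tool's axes as they then stand; what a row does not reach is not made up. Full scale, the value 1, is 0.04 m for a shift and 90 degrees for a turn. A row lasts 1/12 s, in which the tool goes at most 41.7 mm and 7.16 degrees, less where a joint would pass 70% of its speed; a pose out of reach is approached as far as the arm can. A call with a number of a shift or a turn outside -1 to 1 is refused whole. A call with a gripper value outside its range is refused whole. The fingers move at their own pace and stop on an object; "squeeze" is the grip in N (left out, the last holds). Time passes only in rows, so rows that do not move let the fingers close. It gives the time, the measured TCP pose, the force, the opening and the grip force at its end, in the units of the state.
- get_state(): the state, without advancing time (a new reading comes with each control period).
- read_camera(name): name is "scene" or "top" or "wrist"; returns a dict with "pixels" (384x512x3 uint8, red, green, blue), "fx", "fy", "cx", "cy" (pixels), "rvec" (rotation vector, rad) and "tvec" (3), from world to camera coordinates, as OpenCV has them; the wrist camera has in their place "tool_from_camera" (4x4, takes a point from camera to tool coordinates, whose origin is the TCP and whose axes are the flange's). Camera axes: x right, y down, z forward; pixel columns grow to the right and rows downward; lengths in m; the calibration is good to about 2 mm. A picture is of the moment at which its call begins: read the wrist's pose just before it. There is no depth.
- manip.sign_off(): hands the job in; it is judged then, once.
Trained networks look in a picture, given as the dict that the camera call returned (one of the last four; its "shot" number tells which), for a name from the list of things; names that differ only in an ending like _2 or _b are one class to them, and where a whole thing is asked for, a point or a joint stands for the part that bears it (a point fixed in the world has none). Each returns a list of dicts, best first, with "confidence" (0 to 1); they miss things now and then, are a little off and sometimes report something else, mostly with a low value. They report only what shows in the picture. A call takes as long as a camera call. They do not tell look-alikes from the thing itself.
- finder.look_for(label, picture): "location" ([x, y, z] in m, in world coordinates, good to about 4 mm: the middle of the surface that is visible of it).
The state is a dict: "clock": time; "joint_pos": joint angles; "qvel": joint speeds; "joint_efforts": joint torques, N m; "ee_pos": TCP position; "orientation": TCP orientation; "force": force on the tool from outside, world axes, zero at the start; "ft_torque": the same for the moment, N m; "opening": opening from 0.0 (shut) to 1.0 (fully open); "gripper_force": force on a finger pad.
Only numpy, scipy, OpenCV 4.12 (cv2) and the standard library are available. Lean on these libraries where they do the work, as an engineer would, in place of code of your own. Each camera call takes 0.05 s, during which the arm holds its last target. There are 200 camera calls.

### The job

Lift the small steel jug with the pouring lip up off its hook and set it down gently, upright, in the middle of the scale's steel plate. Let go of it, then press the scale's tare button fully down and let it spring back, so that the wax can be weighed into the jug. Keep the jug upright on its way, leave the shorter plain cup hanging on its hook and do not disturb the bottle or the candle.

Things in the scene. Friction and masses are not known exactly. Their poses are not given: they have to be found in the camera images.
- jug_mid (a point): The pouring jug: open round steel cup, outer diameter 56, height 70, wall 2.5, 160 g, with a V-shaped pouring lip at -x (to 45 from the axis) and at +x a square loop for hanging (to 50 from the axis, 32 wide, 10 high, its top 4 below the rim). Point: on the axis, half-way up; z up. It hangs upright on either hook, rim 190 above the table; its sides along y are free for a grip from above.
- cup_mid (a point): The plain cup, not to be taken: as the jug (diameter 56, wall 2.5, same loop at +x, rim also 190 above the table) but only 50 high and without lip; hangs on the other hook. The point is on its axis half-way up (25 below the rim).
- rack: Fixed rack of dark steel on a wooden foot. Origin: on the table, midway under the two hung cups (axes at y = +-80); +x to its back. At each cup a hook blade (x 42 to 46, 16 wide, top 194 high) stands up 18 through the cup's loop: lift 20 or more straight up before moving sideways. Posts x 62, y +-115, 201 high; hook bar x 56 to 64, to 184 high; stop bar x 29 to 37, 145 to 155 high.
- plate (a point): Centre of the top of the scale's square steel weighing plate, 130 x 130, 36 above the table; it does not give way. z up; -x points to the scale's front with display and tare button. The white scale body, 210 (x) by 160 (y), 28 high, is fixed; its centre is 30 in front of (-x) the plate's centre.
- tare_top (a point): Centre of the top of the tare button: a small round grey button, diameter 24, in a grey housing on the front part of the scale, beside the display, 106 in front of (-x) and 45 to +y of the plate's centre. Pressed straight down.
- tare (a joint): Travel of the tare button: 0 released, 0.006 m fully down. It springs back; fully down takes 4 N.
- bottle: Bystander: amber glass bottle with black cap, diameter 42, 100 high. Origin at the centre of its underside.
- candle: Bystander: finished candle in a glass jar, diameter 72, 80 high. Origin at the centre of its underside.
There are look-alikes about, which are no part of the job. Leave any orange look-alike of the part that bears jug_mid alone.

How it is judged:
By the outcome, as a careful person would: the job done as asked, in the order asked, and still so for the second after the job is handed in, with the robot touching nothing.
It also fails if it takes over 54 s, if anything falls off the work surface, if the arm or the gripper's body presses on something with over 40 N, if the wrist force passes 120 N, or if a joint passes its speed limit or range.

## Working session

There is one attempt and no reset: what is moved stays moved. The work goes in short steps, Python scripts to look and compute and a tool call to move; the robot and the scene stay as the last step left them, time stands still between calls to the robot, and variables do not carry over. Pictures are saved under pics/ and viewed, at most 10 in all, crops included, and the job is handed in when it is done.

Besides the shell and the picture viewer there is one more tool, called as name(argument=value, ...) on one line, values as JSON. servo_tool: Moves the arm, as the interface text tells. Its arguments: {"type":"object","properties":{"motion":{"type":"array"},"squeeze":{"type":"number"}},"required":["motion"]}

```bash
mkdir -p pics; cat > h.py <<'E'
import numpy as np, cv2
from cell import get_state, read_camera, manip, finder
def P(c):
    R=cv2.Rodrigues(np.array(c["rvec"],float))[0]; return R,np.array(c["tvec"],float).ravel()
def proj(c,p):
    R,t=P(c); q=R@np.array(p)+t; return np.round([c["fx"]*q[0]/q[2]+c["cx"],c["fy"]*q[1]/q[2]+c["cy"]],1)
def ray(c,u,v):
    R,t=P(c); return -R.T@t, R.T@np.array([(u-c["cx"])/c["fx"],(v-c["cy"])/c["fy"],1])
def onz(c,u,v,z):
    o,d=ray(c,u,v); return o+d*(z-o[2])/d[2]
def tri(a,b):
    A=[];B=[]
    for o,d in (a,b):
        d=d/np.linalg.norm(d);M=np.eye(3)-np.outer(d,d);A.append(M);B.append(M@o)
    return np.linalg.lstsq(np.vstack(A),np.hstack(B),rcond=None)[0]
def save(c,n): cv2.imwrite("pics/"+n,cv2.cvtColor(c["pixels"],cv2.COLOR_RGB2BGR))
E
python3 - <<'E'
from h import *
s=get_state(); print(s["clock"],s["ee_pos"],s["orientation"],manip.hold_point_z)
for n in("scene","top"):
    c=read_camera(n); save(c,n+"0.png")
    for l in("jug_mid","cup_mid","rack","plate","tare_top","bottle","candle"):
        for r in finder.look_for(l,c)[:3]: print(n,l,np.round(r["location"],3),round(r["confidence"],2),proj(c,r["location"]))
E
python3 -c "
import cv2,numpy as np
a=cv2.imread('pics/scene0.png');b=cv2.imread('pics/top0.png')"
```

```text
0.0 [ 0.15312102 -0.55352021  0.2303837 ] [-3.13954222e+00 -1.72777919e-04  2.69827026e-01] -0.0187
scene jug_mid [0.524 0.271 0.175] 0.78 [322.   90.9]
scene jug_mid [0.719 0.227 0.048] 0.69 [364.4 183.1]
scene jug_mid [0.396 0.276 0.057] 0.64 [282.9 101. ]
scene cup_mid [0.525 0.114 0.174] 0.7 [273.8 123.6]
scene rack [0.576 0.192 0.008] 0.63 [308.1 167.1]
scene plate [ 0.601 -0.188  0.035] 0.59 [192.7 258.4]
scene tare_top [ 0.511 -0.127  0.045] 0.57 [189.6 213.5]
scene bottle [ 0.764 -0.075  0.062] 0.67 [285.8 271.4]
scene candle [0.784 0.08  0.076] 0.84 [346.1 229.9]
top jug_mid [0.718 0.238 0.041] 0.97 [156.2 141.8]
top jug_mid [0.395 0.264 0.046] 0.76 [142.5 276.9]
top jug_mid [0.522 0.286 0.162] 0.69 [115.9 225.4]
top cup_mid [0.518 0.118 0.145] 0.72 [198.9 226.5]
top rack [0.564 0.204 0.012] 0.59 [172.3 205.2]
top plate [ 0.578 -0.174  0.038] 0.64 [325.5 198.6]
top bottle [ 0.752 -0.068  0.068] 0.71 [282.4 125.4]
top candle [0.77  0.09  0.081] 0.8 [215.2 116.7]
top candle [0.57  0.204 0.013] 0.48 [172.2 202.6]
```

View pics/scene0.png

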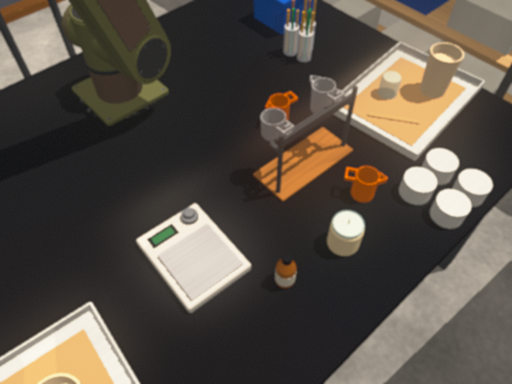

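View pics/top0.png

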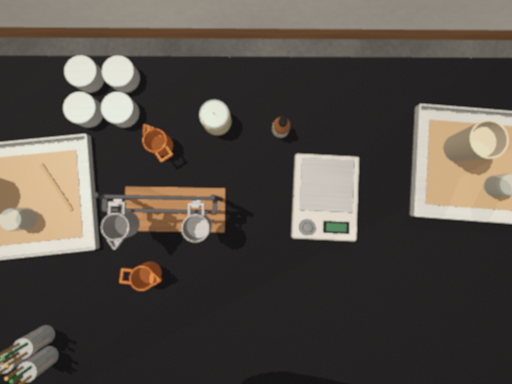

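The steel jug with the lip hangs at top (116,226) and the plain cup at (197,226). The orange jugs at (156,142) and (143,277) are look-alikes. The scale is at (326,197), with its tare button at (307,227). First I'll level the tool's yaw and rise.

servo_tool(motion=[1,0,0,-0.6,0.058,1,0,0,-0.6,0.057,1,0,0,-0.6,0.057,1,0.6,-0.75,0,0,1,0.6,-0.75,0,0])

```text
clock: 1.22
ee_pos: [0.2013, -0.4962, 0.3051]
orientation: [3.137, -0.001, -0.004]
force: [0.4, -0.4, -0.6]
opening: 0.999
gripper_force: 0.0
```

servo_tool(motion=[1,0.65,-0.75,0,0,1,0.65,-0.75,0,0,1,0.65,-0.75,0,0,1,0.65,-0.75,0,0,1,0.65,-0.75,0,0])

```text
clock: 1.63
ee_pos: [0.3321, -0.3427, 0.3036]
orientation: [3.141, -0.0, -0.001]
force: [0.5, -0.8, 0.4]
opening: 0.999
gripper_force: 0.0
```

servo_tool(motion=[1,0.65,-0.75,0,0,1,0.65,-0.75,0,0,1,0.65,-0.75,0,0,1,0.65,-0.75,0,0,1,0,-1,0,0])

```text
clock: 2.05
ee_pos: [0.4403, -0.1842, 0.3035]
orientation: [3.14, -0.005, 0.0]
force: [0.3, 0.5, 0.9]
opening: 1.001
gripper_force: 0.0
```

```bash
cat >> h.py <<'E'
from scipy.spatial.transform import Rotation as Ro
def wcam():
    s=get_state(); c=read_camera("wrist")
    T=np.eye(4);T[:3,:3]=Ro.from_euler("xyz",s["orientation"]).as_matrix();T[:3,3]=s["ee_pos"]
    W=np.linalg.inv(T@np.array(c["tool_from_camera"])); c["W"]=W
    return s,c
_P=P
def P(c): return (c["W"][:3,:3],c["W"][:3,3]) if "W" in c else _P(c)
E
python3 - <<'E'
from h import *
s,c=wcam(); print(s["clock"],s["ee_pos"],s["orientation"],s["force"]); save(c,"w1.png")
print(np.round(c["tool_from_camera"],3),c["fx"])
for l in ("plate","tare_top"):
    for r in finder.look_for(l,c)[:2]: print(l,np.round(r["location"],3),round(r["confidence"],2),proj(c,r["location"]))
E
```

```text
2.05 [ 0.44034321 -0.18422091  0.30350645] [ 3.14001618e+00 -4.57979563e-03  1.14804297e-04] [0.25441595 0.50200034 0.85636013]
[[ 0.001 -0.96  -0.28   0.07 ]
 [ 1.     0.001  0.    -0.001]
 [ 0.    -0.28   0.96  -0.142]
 [ 0.     0.     0.     1.   ]] 305.04685017132846
plate [ 0.561 -0.179  0.035] 0.62 [251.4  61.5]
tare_top [ 0.507 -0.125  0.048] 0.49 [208.7 106.8]
```

View pics/w1.png

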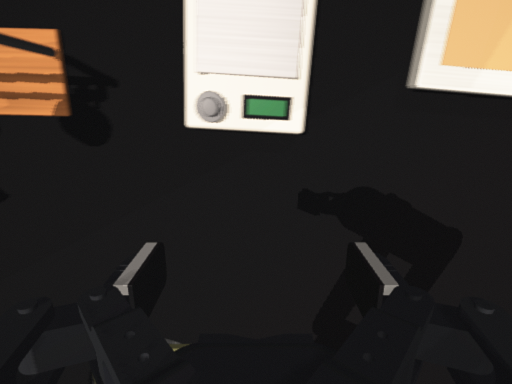

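The wrist view shows the scale nearly aligned with the world axes. Its tare button is at (211,106), the plate is at about (250,40), and the yaw is about -3°. Next I'll move to look at the rack.

servo_tool(motion=[1,0,-0.9,-0.2,0,1,0,-0.9,-0.2,0,1,-0.2,-0.9,-0.2,0,1,-0.2,-0.9,-0.2,0,1,-0.2,-0.9,-0.2,0])

```text
clock: 2.62
ee_pos: [0.4111, -0.0043, 0.3438]
orientation: [3.141, -0.001, -0.003]
force: [0.1, -0.1, -0.4]
opening: 0.996
gripper_force: 0.0
```

servo_tool(motion=[1,-0.2,-0.9,-0.2,0,1,-0.2,-0.9,0,0,1,0,-0.9,0,0,1,0,0,0,0,1,0,0,0,0])

```text
clock: 3.03
ee_pos: [0.3956, 0.1043, 0.3515]
orientation: [3.141, -0.001, 0.003]
force: [0.0, -1.1, -0.4]
opening: 1.002
gripper_force: 0.0
```

```bash
cat > look.py <<'E'
import sys
from h import *
s,c=wcam(); print(s["clock"],s["ee_pos"],s["orientation"],s["force"]); save(c,sys.argv[1])
import pickle; pickle.dump(c,open(sys.argv[1]+".pkl","wb"))
for l in sys.argv[2:]:
    for r in finder.look_for(l,c)[:3]: print(l,np.round(r["location"],3),round(r["confidence"],2),proj(c,r["location"]))
E
python3 look.py w2.png jug_mid cup_mid
```

```text
3.0333 [0.39561428 0.10426675 0.35152661] [ 3.14096600e+00 -8.60538365e-04  2.84797712e-03] [ 0.02689691 -1.08943149 -0.43567853]
jug_mid [0.391 0.273 0.047] 0.97 [141.  155.7]
jug_mid [0.524 0.291 0.165] 0.89 [65.6 39.8]
cup_mid [0.524 0.116 0.142] 0.71 [245.2  45. ]
cup_mid [ 0.506 -0.123  0.048] 0.5 [422.6  72.8]
```

servo_tool(motion=[1,0,-0.9,0,0,1,0,-0.9,0,0,1,0,-0.9,0,0,1,0,0,0,0,1,0,0,0,0])

```text
clock: 3.6
ee_pos: [0.3962, 0.2114, 0.3509]
orientation: [3.141, 0.001, 0.0]
force: [0.2, -0.9, -0.3]
opening: 1.005
gripper_force: 0.0
```

```bash
python3 look.py w3.png jug_mid cup_mid; python3 -c "
import cv2,numpy as np
a=cv2.imread('pics/w2.png')[:300];b=cv2.imread('pics/w3.png')[:300]
cv2.imwrite('pics/w23.png',np.vstack([a,b]))"
```

```text
3.6 [0.39621779 0.21139005 0.35091753] [3.14069543e+00 5.84134779e-04 3.50005910e-07] [ 0.23182064 -0.90957754 -0.25613532]
jug_mid [0.526 0.282 0.151] 0.86 [186.5  41.4]
jug_mid [0.388 0.266 0.038] 0.62 [219.5 157.1]
cup_mid [0.525 0.108 0.16 ] 0.57 [360.6  41.6]
```

View pics/w23.png

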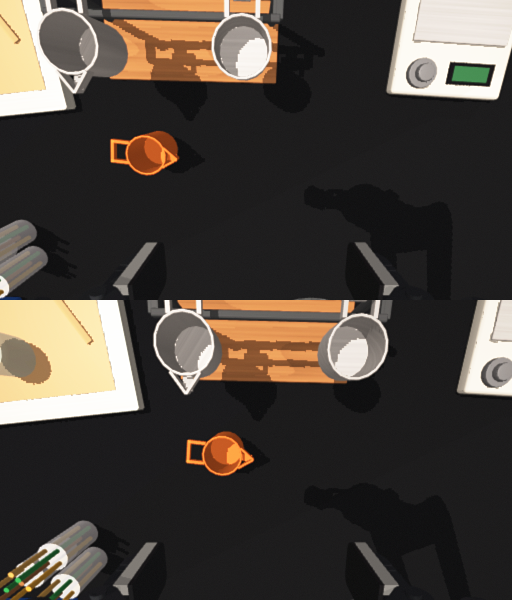

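Wrist views: the jug rim is centred at (69,42) in w2 and (184,42) in w3, with its lip pointing down the image. The cup rim is at (242,45) and (357,45), and the tare button at (423,72) and (497,72).

```bash
python3 - <<'E'
from h import *
import pickle
a,b,w1=None,None,None
a=pickle.load(open("w2.png.pkl","rb"));b=pickle.load(open("w3.png.pkl","rb"))
for n,p,q in(("jug",(69,42),(184,42)),("cup",(242,45),(357,45)),("tare",(423,72),(497,72))):
    print(n,tri(ray(a,*p),ray(b,*q)).round(4), onz(a,*p,.19).round(4),onz(b,*q,.19).round(4),onz(a,*p,.045).round(4))
j=onz(b,184,42,.19);k=onz(b,357,45,.19);d=j-k;print("rack yaw",np.degrees(np.arctan2(-d[0],d[1])),np.hypot(*d[:2]))
print(onz(a,76,90,.188),onz(b,185,91,.188))
E
```

```text
jug [0.5198 0.2779 0.1831] [0.5182 0.274  0.19  ] [0.519  0.2764 0.19  ] [0.5433 0.3548 0.045 ]
cup [0.5177 0.1177 0.1827] [0.5163 0.1174 0.19  ] [0.5167 0.1199 0.19  ] [0.5405 0.1232 0.045 ]
tare [ 0.5096 -0.1375  0.0209] [ 0.4941 -0.0507  0.19  ] [ 0.494  -0.0121  0.19  ] [ 0.5076 -0.1252  0.045 ]
rack yaw -0.8431577405334908 0.15656848365385043
[0.47700034 0.27539575 0.188     ] [0.47702865 0.27864099 0.188     ]
```

Jug axis is about (0.519, 0.277), with the rim measured at 0.183–0.19. That agrees with the 160 spacing and 190 rim height given. I'll go above it and then descend.

servo_tool(motion=[1,0.77,-0.41,0.2,0,1,0.77,-0.41,0.2,0,1,0.77,-0.41,0.2,0,1,0.77,-0.41,0.2,0,1,0,0,0,0])

```text
clock: 4.17
ee_pos: [0.5243, 0.2773, 0.316]
orientation: [3.141, -0.0, -0.003]
force: [0.8, -0.2, -0.3]
opening: 1.0
gripper_force: 0.0
```

servo_tool(motion=[1,0,0,0.8,0,1,0,0,0.8,0,1,0,0,0.5,0,1,0,0,0.1,0,1,0,0,0,0])

```text
clock: 4.58
ee_pos: [0.5179, 0.2751, 0.2299]
orientation: [3.14, 0.004, -0.003]
force: [-0.2, 0.1, 0.1]
opening: 1.0
gripper_force: 0.0
```

```bash
python3 - <<'E'
from h import *
s=get_state();print(s["ee_pos"],s["orientation"])
c=read_camera("scene");t=read_camera("top")
for k in(c,t):print(proj(k,s["ee_pos"]),proj(k,[.519,.277,.19]))
u,v=proj(c,[.519,.277,.19]).astype(int);x,y=proj(t,[.519,.277,.19]).astype(int)
f=lambda k,u,v:cv2.resize(k["pixels"][max(0,v-50):v+50,max(0,u-50):u+50,::-1],(400,400),interpolation=2)
cv2.imwrite("pics/g1.png",np.hstack([f(c,u,v),f(t,x,y)]))
E
```

```text
[0.51792307 0.27510137 0.22993118] [ 3.13967088e+00  3.59715111e-03 -2.55154747e-03]
[324.1  69.9] [322.9  83.8]
[108.  229.4] [115.  227.6]
```

View pics/g1.png

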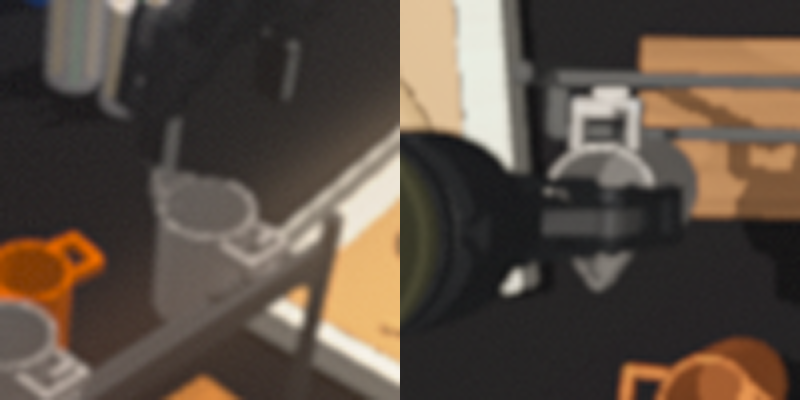

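In the crops the fingers straddle the jug along y and stay clear of the rim. I'll descend and grip.

servo_tool(motion=[1,0,-0.04,0.5,0,1,0,0,0.5,0,1,0,0,0.5,0,1,0,0,0.5,0,1,0,0,0,0])

```text
clock: 5.1
ee_pos: [0.5177, 0.278, 0.1499]
orientation: [3.14, 0.003, -0.001]
force: [-1.0, -0.6, -0.1]
opening: 1.002
gripper_force: 0.0
```

servo_tool(motion=[0.55,0,0,0,0,0.5,0,0,0,0,0.3,0,0,0,0,0.3,0,0,0,0,0.3,0,0,0,0], squeeze=30)

```text
clock: 5.52
ee_pos: [0.5203, 0.2792, 0.1539]
orientation: [-3.14, -0.004, -0.0]
force: [-0.3, -1.9, 6.5]
opening: 0.657
gripper_force: 31.2
```

servo_tool(motion=[0.3,0,0,0,0,0.3,0,0,0,0,0.3,0,0,0,0,0.3,0,0,0,0,0.3,0,0,0,0])

```text
clock: 5.93
ee_pos: [0.5203, 0.2792, 0.1539]
orientation: [-3.14, -0.004, -0.0]
force: [-0.6, -1.9, 6.0]
opening: 0.655
gripper_force: 31.2
```

The grip is 31 N and the opening of 0.655 is 56 mm, so the jug is held. I'll lift it straight up.

servo_tool(motion=[0.3,0,0,-0.15,0,0.3,0,0,-0.3,0,0.3,0,0,-0.4,0,0.3,0,0,-0.4,0,0.3,0,0,-0.4,0])

```text
clock: 6.35
ee_pos: [0.5184, 0.2789, 0.2182]
orientation: [-3.141, 0.001, -0.0]
force: [0.1, -0.5, -1.9]
opening: 0.654
gripper_force: 41.4
```

servo_tool(motion=[0.3,0,0,-0.4,0,0.3,0,0,-0.4,0,0.3,0,0,-0.4,0,0.3,0,0,-0.2,0,0.3,0,0,-0.1,0])

```text
clock: 6.77
ee_pos: [0.5192, 0.2793, 0.2792]
orientation: [-3.14, -0.002, -0.0]
force: [1.2, -0.6, -2.0]
opening: 0.656
gripper_force: 41.4
```

```bash
python3 - <<'E'
from h import *
s=get_state();print(s["clock"],s["ee_pos"],s["orientation"],s["force"],s["opening"])
c=read_camera("scene");t=read_camera("top")
f=lambda k,u,v:cv2.resize(k["pixels"][max(0,v-50):v+50,max(0,u-50):u+50,::-1],(400,400),interpolation=2)
u,v=proj(c,[.519,.277,.25]).astype(int);x,y=proj(t,[.519,.2,.2]).astype(int)
cv2.imwrite("pics/g2.png",np.hstack([f(c,u,max(v,50)),f(t,x,y)]))
E
```

```text
6.7667 [0.51923574 0.27930718 0.27917903] [-3.14013592e+00 -2.47418493e-03 -2.28760808e-04] [ 1.17094768 -0.57739946 -1.96792181] 0.6564678311500612
```

View pics/g2.png

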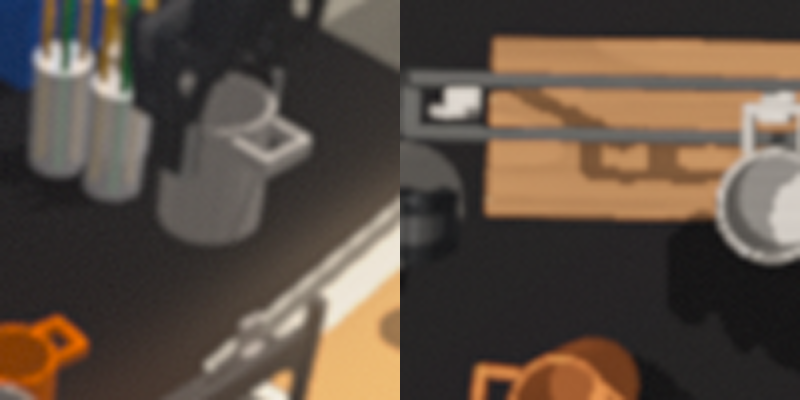

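The jug hangs free and upright, well above the hook at g2 (210,160). I'll carry it to just in front of the scale.

servo_tool(motion=[0.3,-0.1,0.3,0,0,0.3,-0.1,0.6,0,0,0.3,-0.1,0.8,0,0,0.3,-0.1,0.8,0,0,0.3,-0.1,0.8,0,0])

```text
clock: 7.28
ee_pos: [0.4969, 0.145, 0.2758]
orientation: [3.14, 0.003, 0.001]
force: [0.4, -0.4, -1.5]
opening: 0.657
gripper_force: 41.4
```

servo_tool(motion=[0.3,-0.15,0.9,0,0,0.3,-0.15,0.9,0,0,0.3,-0.15,0.9,0,0,0.3,-0.15,0.9,0,0,0.3,-0.1,0.9,0,0])

```text
clock: 7.7
ee_pos: [0.468, -0.0349, 0.2761]
orientation: [-3.141, 0.003, -0.0]
force: [0.4, 0.1, -2.1]
opening: 0.654
gripper_force: 41.4
```

servo_tool(motion=[0.3,0,0.9,0,0,0.3,0,0.9,0,0,0.3,0,0.9,0,0,0.3,0,0.5,0,0,0.3,0,0.2,0,0])

```text
clock: 8.12
ee_pos: [0.4691, -0.1724, 0.276]
orientation: [3.141, 0.002, -0.004]
force: [0.4, 0.5, -1.2]
opening: 0.649
gripper_force: 41.4
```

servo_tool(motion=[0.3,0,0,0,0,0.3,0,0,0,0])

```text
clock: 8.28
ee_pos: [0.4695, -0.1686, 0.2764]
orientation: [-3.14, 0.002, -0.002]
force: [-1.0, 0.6, -1.5]
opening: 0.656
gripper_force: 41.4
```

```bash
python3 look.py w4.png plate tare_top; cp w4.png pics/ 2>/dev/null
```

```text
8.2833 [ 0.46952323 -0.16855454  0.27637288] [-3.13965956e+00  2.06299028e-03 -1.57454435e-03] [-0.97265435  0.56503622 -1.45321138]
plate [ 0.572 -0.178  0.036] 0.59 [264.3  73.2]
tare_top [ 0.507 -0.127  0.05 ] 0.83 [221.3 130.7]
```

View pics/w4.png

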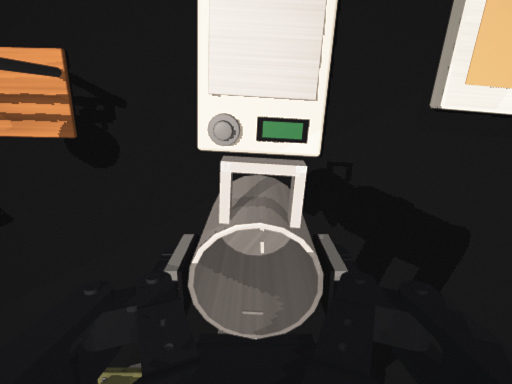

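In w4 the held jug's rim is centred at (256,279). The plate's front corners are at (208,95) and (319,100), the body's front corners at (199,149) and (321,155), and the button at (224,130).

```bash
python3 - <<'E'
from h import *
import pickle
c=pickle.load(open("w4.png.pkl","rb"))
def two(p,q,z,fwd,n):
    a=onz(c,*p,z)[:2];b=onz(c,*q,z)[:2];d=a-b;L=np.hypot(*d);d/=L
    x=np.array([d[1],-d[0]]); print(n,a,b,"L",L.round(4),"yaw",np.degrees(np.arctan2(-d[0],d[1])).round(2),"centre",((a+b)/2+fwd*x).round(4)); return x
two((208,95),(319,100),.036,.065,"plate"); x=two((199,149),(321,155),.028,.135,"body")
b=onz(c,224,130,.045)[:2]; y=np.array([-x[1],x[0]]);print("tare",b,"plate from tare",b+.106*x-.045*y)
print("jug",onz(c,256,279,.276+.036))
t=read_camera("top");s=read_camera("scene")
for k in(t,s):
    for l in("plate","tare_top"):
        for r in finder.look_for(l,k)[:1]: print(l,np.round(r["location"],3),round(r["confidence"],2))
    print(proj(k,[.61,-.176,.036]),proj(k,np.r_[b,.045]))
# two-view tare height
a=pickle.load(open("w2.png.pkl","rb"));print("tare tri",tri(ray(a,423,72),ray(c,224,130)))
E
```

```text
plate [ 0.54822289 -0.11097499] [ 0.54242392 -0.24376832] L 0.1329 yaw -2.5 centre [ 0.6103 -0.1802]
body [ 0.48250615 -0.09532388] [ 0.47473565 -0.25185303] L 0.1567 yaw -2.84 centre [ 0.6135 -0.1803]
tare [ 0.50788345 -0.12979387] plate from tare [ 0.61152192 -0.17999416]
jug [ 0.47307584 -0.16834464  0.312     ]
plate [ 0.583 -0.174  0.038] 0.94
[325.8 185.5] [308.1 227.7]
plate [ 0.6   -0.187  0.038] 0.56
tare_top [ 0.512 -0.128  0.046] 0.5
[199.8 257.5] [187.5 213.3]
tare tri [ 0.50776563 -0.12892626  0.03796092]
```

The plate centre is about (0.611, -0.179), and the tare button is at (0.508, -0.129). I'll move over the plate and descend.

servo_tool(motion=[0.3,0.3,0.05,0,0,0.3,0.6,0.05,0,0,0.3,0.8,0.05,0,0,0.3,0.8,0.05,0,0,0.3,0.6,0.06,0,0])

```text
clock: 9.15
ee_pos: [0.5982, -0.1797, 0.2772]
orientation: [3.141, -0.002, -0.0]
force: [0.5, -0.3, -1.6]
opening: 0.653
gripper_force: 41.4
```

servo_tool(motion=[0.3,0.3,0,0.3,0,0.3,0.1,0,0.6,0,0.3,0,0,0.8,0,0.3,0,0,0.8,0,0.3,0,0,0.6,0])

```text
clock: 9.57
ee_pos: [0.609, -0.1788, 0.1495]
orientation: [-3.14, 0.004, -0.0]
force: [0.0, 0.8, -1.5]
opening: 0.652
gripper_force: 41.4
```

servo_tool(motion=[0.3,0,0,0.6,0,0.3,0,0,0.4,0,0.3,0,0,0.2,0,0.3,0,0,0.1,0,0.3,0,0,0,0])

```text
clock: 9.98
ee_pos: [0.6101, -0.1794, 0.1002]
orientation: [-3.141, 0.002, -0.0]
force: [1.4, 0.3, -1.9]
opening: 0.657
gripper_force: 41.4
```

```bash
python3 - <<'E'
from h import *
s=get_state();print(s["clock"],s["ee_pos"],s["orientation"],s["force"],s["opening"])
c=read_camera("scene");t=read_camera("top")
f=lambda k,u,v:cv2.resize(k["pixels"][max(0,v-60):v+60,max(0,u-60):u+60,::-1],(400,400),interpolation=2)
u,v=proj(c,[.6,-.18,.05]).astype(int);x,y=proj(t,[.6,-.18,.04]).astype(int)
cv2.imwrite("pics/g3.png",np.hstack([f(c,u,v),f(t,x,y)]))
E
```

```text
9.9833 [ 0.61007663 -0.17937624  0.10024528] [-3.14094402e+00  1.77280540e-03 -3.89052957e-04] [ 1.39464165  0.25286087 -1.94590336] 0.6571598218893374
```

View pics/g3.png

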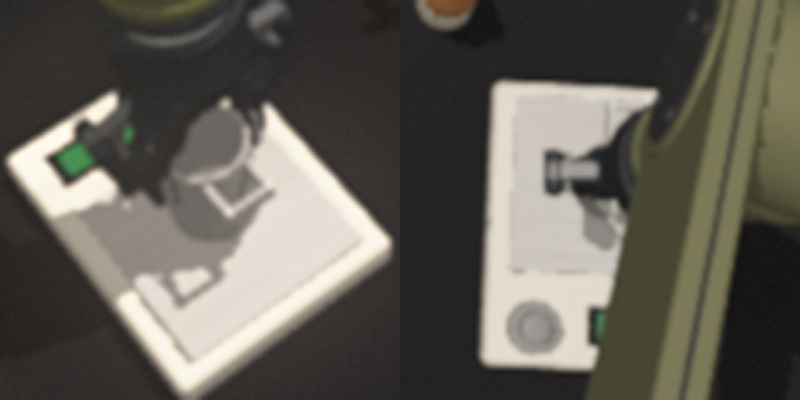

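The jug hovers upright over the middle of the plate. I'll lower it slowly.

servo_tool(motion=[0.3,0,0,0.3,0,0.3,0,0,0.2,0,0.3,0,0,0.1,0,0.3,0,0,0.05,0,0.3,0,0,0,0])

```text
clock: 10.5
ee_pos: [0.61, -0.1794, 0.0745]
orientation: [-3.141, 0.001, -0.0]
force: [-0.3, 0.3, -2.0]
opening: 0.653
gripper_force: 41.4
```

servo_tool(motion=[0.3,0,0,0.03,0,0.3,0,0,0.02,0,0.3,0,0,0,0,0.3,0,0,0,0])

```text
clock: 10.83
ee_pos: [0.6107, -0.1796, 0.0735]
orientation: [3.141, -0.0, -0.0]
force: [-0.2, 0.3, -2.1]
opening: 0.652
gripper_force: 41.4
```

servo_tool(motion=[0.3,0,0,0.03,0,0.3,0,0,0,0,0.3,0,0,0.03,0,0.3,0,0,0,0])

```text
clock: 11.17
ee_pos: [0.6117, -0.1798, 0.0728]
orientation: [3.141, -0.003, -0.0]
force: [-0.7, 2.2, 8.3]
opening: 0.655
gripper_force: 42.2
```

The jug is in contact at 8 N. I'll ease up slightly and release.

servo_tool(motion=[0.3,0,0,-0.02,0,0.3,0,0,0,0], squeeze=20)

```text
clock: 11.33
ee_pos: [0.6114, -0.1797, 0.073]
orientation: [3.141, -0.002, -0.0]
force: [0.2, 1.4, 6.4]
opening: 0.654
gripper_force: 42.0
```

servo_tool(motion=[0.7,0,0,0,0,0.75,0,0,0,0,0.85,0,0,0,0,1,0,0,0,0,1,0,0,0,0])

```text
clock: 11.75
ee_pos: [0.6103, -0.1796, 0.0713]
orientation: [-3.141, 0.001, -0.0]
force: [0.8, -0.7, 0.8]
opening: 1.001
gripper_force: 0.0
```

servo_tool(motion=[1,0,0,0,0,1,0,0,0,0,1,0,0,-0.1,0,1,0,0,-0.3,0,1,0,0,-0.5,0])

```text
clock: 12.17
ee_pos: [0.609, -0.179, 0.1067]
orientation: [-3.14, 0.004, -0.0]
force: [-1.2, 0.1, -0.2]
opening: 1.001
gripper_force: 0.0
```

servo_tool(motion=[1,0,0,-0.7,0,1,0,0,-0.7,0,1,0,0,-0.7,0,1,0,0,-0.7,0,1,0,0,-0.2,0])

```text
clock: 12.58
ee_pos: [0.6132, -0.1805, 0.2343]
orientation: [3.138, -0.009, -0.0]
force: [0.2, -0.4, 0.8]
opening: 0.998
gripper_force: 0.0
```

Released, and the rim is clear below. I'll back off in front of the scale with the fingers shut and look.

servo_tool(motion=[1,-0.8,-0.25,-0.2,0,1,-0.8,-0.25,-0.2,0,0.5,-0.8,-0.25,0,0,0,-0.8,-0.25,0,0,0,-0.75,-0.25,0,0])

```text
clock: 13.0
ee_pos: [0.4505, -0.1289, 0.244]
orientation: [3.142, 0.0, -0.0]
force: [-0.4, 0.5, -0.1]
opening: 0.604
gripper_force: 0.0
```

servo_tool(motion=[0,0,0,0,0,0,0,0,0,0,0,0,0,0,0])

```text
clock: 13.25
ee_pos: [0.4534, -0.1298, 0.2444]
orientation: [3.141, -0.002, -0.0]
force: [-0.2, -0.5, -0.0]
opening: 0.142
gripper_force: 0.0
```

```bash
python3 look.py w5.png jug_mid tare_top plate; ls pics
```

```text
13.25 [ 0.45337326 -0.12981484  0.24444484] [ 3.14074568e+00 -2.27282361e-03 -4.21281227e-04] [-0.21338154 -0.54687231 -0.04931868]
jug_mid [ 0.601 -0.178  0.068] 0.8 [307.8  16.3]
tare_top [ 0.509 -0.127  0.048] 0.73 [253.1 117.2]
plate [ 0.549 -0.172  0.029] 0.96 [294.3  79.4]
g1.png
g2.png
g3.png
scene0.png
top0.png
w1.png
w2.png
w23.png
w3.png
w4.png
w5.png
```

View pics/w5.png

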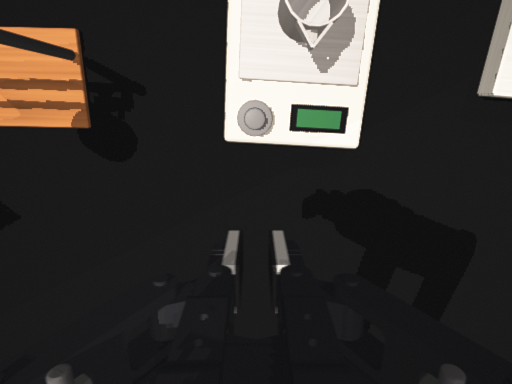

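In w5 the jug stands upright mid-plate, and the button at (255,118) lies straight ahead of the closed fingers. I'll go over it and down.

servo_tool(motion=[0,0.67,0,0.3,0,0,0.67,0,0.7,0,0,0,0,0.9,0,0,0,0,0.9,0,0,0,0,0.8,0])

```text
clock: 13.87
ee_pos: [0.5072, -0.1297, 0.0974]
orientation: [-3.141, 0.0, 0.0]
force: [-0.7, 0.3, -0.5]
opening: 0.002
gripper_force: 0.0
```

servo_tool(motion=[0,0,0,0.6,0,0,0,0,0.3,0,0,0,0,0.1,0,0,0,0,0,0])

```text
clock: 14.2
ee_pos: [0.5061, -0.1295, 0.0581]
orientation: [-3.141, 0.003, -0.0]
force: [-0.2, 0.2, -0.2]
opening: 0.002
gripper_force: 0.0
```

servo_tool(motion=[0,0,0,0.1,0,0,0,0,0.1,0,0,0,0,0.1,0,0,0,0,0,0])

```text
clock: 14.53
ee_pos: [0.5072, -0.1299, 0.0481]
orientation: [3.141, -0.002, -0.0]
force: [1.2, -0.3, 2.6]
opening: -0.0
gripper_force: 0.9
```

servo_tool(motion=[0,0,0,0.05,0,0,0,0,0,0])

```text
clock: 14.7
ee_pos: [0.5072, -0.1299, 0.0463]
orientation: [3.141, -0.002, -0.0]
force: [1.3, 0.3, 3.1]
opening: 0.001
gripper_force: 1.4
```

servo_tool(motion=[0,0,0,0.05,0,0,0,0,0,0])

```text
clock: 14.87
ee_pos: [0.5072, -0.1299, 0.0442]
orientation: [3.141, -0.002, -0.0]
force: [1.9, -0.1, 4.7]
opening: 0.002
gripper_force: 1.9
```

servo_tool(motion=[0,0,0,0.03,0,0,0,0,0,0,0,0,0,0.02,0,0,0,0,0,0])

```text
clock: 15.2
ee_pos: [0.5073, -0.1299, 0.0438]
orientation: [3.141, -0.003, -0.0]
force: [-1.3, 0.6, 17.4]
opening: -0.002
gripper_force: 8.7
```

That's the hard stop: 17 N after about 6 mm of travel. I'll release and retreat.

servo_tool(motion=[0,0,0,-0.1,0,0,0,0,-0.2,0,0,0,0,-0.4,0,0,-0.2,0,-0.7,0,0,-0.4,0,-0.7,0])

```text
clock: 15.62
ee_pos: [0.482, -0.1292, 0.1256]
orientation: [-3.14, 0.003, 0.0]
force: [0.2, 0.5, -0.9]
opening: -0.002
gripper_force: 0.0
```

servo_tool(motion=[0,-0.6,0,-0.7,0,0,-0.6,0,-0.7,0,0,-0.6,0,-0.5,0,0,0,0,0,0,0,0,0,0,0])

```text
clock: 16.03
ee_pos: [0.4091, -0.1293, 0.2026]
orientation: [3.141, -0.001, -0.001]
force: [0.3, -0.6, -0.9]
opening: -0.001
gripper_force: 0.0
```

```bash
python3 look.py w6.png jug_mid tare_top; python3 - <<'E'
from h import *
import pickle
s=get_state();print(s["clock"],s["force"])
c=pickle.load(open("w6.png.pkl","rb"));t=read_camera("top");k=read_camera("scene")
f=lambda c,y0,x0:cv2.resize(c["pixels"][y0:y0+192,x0:x0+256,::-1],(400,300))
cv2.imwrite("pics/fin.png",np.hstack([f(c,0,160),f(k,60,150)]))
for l in("cup_mid","bottle","candle","jug_mid"):
    for r in finder.look_for(l,k)[:4]: print(l,np.round(r["location"],3),round(r["confidence"],2))
E
```

```text
16.0333 [ 0.40909382 -0.12925759  0.20262431] [ 3.14117230e+00 -1.29911941e-03 -1.21686518e-03] [ 0.33648684 -0.6384811  -0.86345894]
tare_top [ 0.509 -0.125  0.048] 0.86 [251.5  68.8]
16.1833 [-0.89355408  0.39341188  0.04237464]
cup_mid [0.525 0.113 0.173] 0.76
bottle [ 0.762 -0.08   0.062] 0.63
candle [0.784 0.078 0.078] 0.64
candle [ 0.512 -0.13   0.042] 0.36
jug_mid [ 0.61  -0.178  0.081] 0.79
jug_mid [0.719 0.227 0.049] 0.69
jug_mid [0.393 0.277 0.057] 0.59
```

View pics/fin.png

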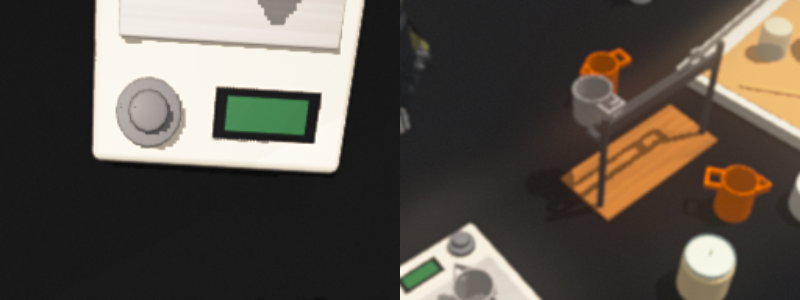

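The final view shows the jug standing on the plate, the button sprung back, the cup still on its hook and the bystanders unmoved.

```bash
python3 -c "
from cell import manip; print(manip.sign_off())"
```

```text
the job is handed in; nothing more can be done
None
```

The job is handed in at about 16 s of robot time: the jug stands upright in the middle of the plate, the tare button was pressed to its stop and sprang back, and the cup, bottle and candle are where they were.

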